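Clamp a round bar in the V-blocks for drilling

TASK

Take the long, thick round bar from the wooden rack and lay it in the two V-blocks of the drilling fixture, then push it along the Vs until you feel its end bear against the nose of the stop rod. Be gentle: the stop rod is set to a dimension and held only by friction, so do not push it back out of its setting, and do not force the bar or the strap. Then swing the clamp strap over by its knob, up onto the bar, until it lies square across it and holds it down, let go, and leave the other bar and the tools alone.

Things in the scene. Friction and masses are not known exactly. Their poses are not given: they have to be found in the camera images.
- bar_center (a point): Centre (half-way along and on the axis) of the loose plain aluminium bar to be clamped: diameter 30 mm, length 200 mm, about 0.4 kg. Its x axis runs along the bar; both ends are alike. It starts lying in one of the rack's two grooves, parallel to the rack's x axis, bar axis 43 mm above the bench.
- short_bar_center (a point): Centre of the other bar, steel, diameter 22 mm, length 160 mm, which lies in the rack's other groove, 85 mm away. Not to be moved.
- rack: Fixed plywood rack, 190 x 190 mm, 8 mm thick. Two cross sleepers (30 mm wide, at x = -65 and +65 mm) carry the bars 28 mm above the bench in two grooves along x at y = -42.5 and +42.5 mm (chocks up to 36 mm above the bench). Between the sleepers (100 mm) fingers have room beside and under the bars. Origin at the underside's centre, z up.
- fixture: Fixed drilling fixture. Origin at the underside of its base plate (320 x 140 x 12 mm, plate centre at y = -12 mm), z up, x along the Vs towards the stop at the +x end. Two steel V-blocks centred at x = -62 and +62 mm, y = 0, each 36 mm long (x) and 60 mm wide, tops 57 mm above the bench. Pivot post of the strap at x = -24, y = -60 mm.
- seat (a point): Point half-way between the two V-blocks on the line where the seated bar's axis lies: fixture x = 0, y = 0, z = 58 mm; axes as the fixture's. The 90 degree Vs run along x, 40 mm wide at the mouth, 20 mm deep; a seated bar's top is 15 mm above this line. Between the blocks 88 mm of length are free for fingers, down to 46 mm below this line.
- stop: Fixed stop bracket, 16 mm thick, 50 mm wide, top 82 mm above the bench; origin at its foot, fixture x = 137, y = 0, z = 12 mm. A 14 mm stop rod passes through it along x at the seated bar's axis. Its flat nose faces fixture -x, 15 to 43 mm before the origin (set anew each time, not measured: slide the bar up to it by feel). Only friction holds the rod: over 6 N it slips.
- strap (a joint): Swing of the clamp strap about the vertical pivot post, rad: 0 = open (strap points along fixture -x, clear of the bar), growing as it turns clockwise seen from above; 1.57 = square across the bar between the V-blocks (strap points along fixture +y), 1.75 = end of travel. It stays where it is left (hinge friction 0.04 N m).
- clamp_arm: The steel strap, 26 mm wide, 8 mm thick; origin on the pivot axis, 70 mm above the bench. It points along its own -x, 111 mm long, flat to 70 mm, then ramped up 15 degrees. Sprung down: from about 0.8 rad on it rides up onto a seated bar, rises about 3 mm (8 at most; let it rise, do not hold it down) and presses with about 7 N. Swinging it then takes up to about 10 N at the knob.
- knob (a point): Point on the axis of the upright black round knob at the strap's end, 90 mm from the pivot axis, where to take it; smooth, diameter 16 mm. The point is 116 mm above the bench, the knob's top 14 mm higher; the strap's upper face lies 33 mm lower at the knob and 27 mm lower at the strap's tip. Being round, it turns between the fingers as the strap swings.
- screwdriver_grip (a point): Handle of a blue screwdriver lying on the bench between rack and fixture. Not to be moved.
Mind the look-alikes: they are no part of the job. What is shaped like the part that bears bar_center but orange, pink or turquoise is not meant.

How it is judged:
On the way, in this order (a step that is already met when the one before it is completed fails the run):
1. the bar lies in both Vs and bears against the stop's nose with more than 1.5 N (y of bar_center in the frame of fixture between -0.0025 and 0.0025 m and z of bar_center in the frame of fixture between 0.0557 and 0.0602 m and angle between the x axis of bar_center and the x axis of fixture, either way round below 0.03 rad and distance between bar_center and stop_nose below 0.1018 m and x of bar_center in the frame of fixture above -0.015 m and contact force between bar and stop above 1.5 N), for 0.1 s.
2. the strap is across the bar and presses it down (value of joint strap above 1.4 rad and contact force between clamp_arm and bar above 4 N), for 0.2 s.
At the end, for the whole second after the job is handed in: The bar is at rest in both Vs (axis within 2.5 mm, 0.03 rad along the Vs), its end within 1.8 mm of the stop rod's nose, which was not pushed back over 2 mm; the strap lies across it (joint above 1.4 rad) and presses it down with more than 4 N (all of step 2 and y of bar_center in the frame of fixture between -0.0025 and 0.0025 m and z of bar_center in the frame of fixture between 0.0557 and 0.0602 m and angle between the x axis of bar_center and the x axis of fixture, either way round below 0.03 rad and distance between bar_center and stop_nose below 0.1018 m and x of bar_center in the frame of fixture above -0.015 m and linear speed of bar below 0.01 m/s); the robot touches nothing.
It fails at once if the stop rod is pushed out of its setting by more than 2 mm (distance of stop_nose from where it was at the start of the episode above 0.002 m).
It fails at once if the bar is wedged in the fixture with more than 90 N (all contacts added) (contact force between bar and fixture above 90 N).
It fails at once if the strap is forced onto the bar with more than 35 N (contact force between clamp_arm and bar above 35 N).
It fails at once if the other bar or the screwdriver is moved by more than 20 mm (distance of any of short_bar_center, screwdriver_grip from where it was at the start of the episode above 0.02 m).
It also fails if it takes over 72 s, if anything falls off the work surface, if the arm or the gripper's body presses on something with over 40 N, if the wrist force passes 120 N, or if a joint passes its speed limit or range.

ROBOT

A 6-joint arm with a two-finger parallel gripper is mounted at the origin on the work surface. World frame = base frame: x ahead of the robot, y to its left, z up, the work surface at z = 0. Lengths are in m, angles in rad, forces in N, time in s.
With the tool pointing down it reaches from about 0.275 to 1 m from the base axis. Payload 8.4 kg.
Tool frame: the origin (TCP) lies on the centre line of the jaws, within the pads' length; the fingertips stand 17 mm ahead of it and the grasp point (between the pads) lies 2 mm behind it (bot.tcp_to_tips is the z of the fingertips in the tool frame, in m); z points along the fingers, y is the line along which they close (so a half turn about z gives the same grasp; the last joint's range is limited). The gripper opens to 85 mm and grips with 20 to 120 N. Pads are 22 mm wide; open, the fingers measure 114 mm over their backs; the gripper's body (76 mm by 85 mm) begins 54 mm behind the grasp point. The pads swing forward as they close: fully open they stand 13 mm farther back than shut.
Start: joints at [1.158, 0.353, 1.633, -0, 1.155, -0.002], TCP at [0.25, 0.573, 0.248] pointing down, gripper open.
Joint ranges: [-2.63, 2.63], [-0.92, 2.1], [0.06, 2.66], [-1.3, 4.44], [0, 2.69], [-3.02, 3.02]. Speed limits (rad/s): [2.22, 2.22, 2.79, 3.14, 3.14, 3.14].

INTERFACE

Orientations are given as a unit quaternion [x, y, z, w].
In Python, from workcell import bot, hand, kinematics, get_obs, vision, hand_in gives the robot as it stands. The module is installed in compiled form; this text tells all that it offers. Calls block until the motion is done:
- bot.reach(position, orientation): joint-space move of the TCP to a pose.
- bot.servo_line(position, ori=None, velocity=0.15): straight line of the TCP; ori=None keeps the orientation; velocity is the mean speed in m/s.
- bot.goto_joints(angles): joint-space move.
- hand.move_gripper(opening, strength=None): finger opening in m; strength is the grip in N (None keeps the last); returns when the fingers have stopped.
- bot.dwell(seconds).
- kinematics.solve_ik(position, orientation): joint angles nearest the present ones, or None.
- get_obs(): the state.
- vision.read_camera(name): name is "side" or "top" or "wrist"; returns a dict with "frame" (480x640x3 uint8, red, green, blue), "intrinsics" (3x3 intrinsics, pixels), "view" (4x4, takes a point from world to camera coordinates). Camera axes: x right, y down, z forward; pixel columns grow to the right and rows downward; lengths in m; the calibration is good to about 2 mm. A picture is of the moment at which its call begins. There is no depth.
A pose or a line that the arm cannot do raises bot.IKError and nothing moves.
- hand_in(): hands the job in; it is judged then, once.
The state is a dict: "time_s": time; "joint_pos": joint angles; "joint_vel": joint speeds; "joint_efforts": joint torques, N m; "position": TCP position; "orientation": TCP orientation; "wrist_force": force on the tool from outside, world axes, zero at the start; "ft_torque": the same for the moment, N m; "gripper_width": finger opening in m; "grip_force": force on a finger pad.
Only numpy, scipy, OpenCV 4.12 (cv2) and the standard library are available. Lean on these libraries where they do the work, as an engineer would, in place of code of your own. Each camera call takes 0.05 s, during which the arm holds its last target. There are 200 camera calls.

## Working session

There is one attempt and no reset: what is moved stays moved. The work goes in short steps, each a Python script; the robot and the scene stay as the last script left them, time stands still between calls to the robot, and variables do not carry over. Pictures are saved under pics/ and viewed, at most 13 in all, crops included, and the job is handed in when it is done.

```bash
mkdir -p pics; ls
python3 - <<'E'
from workcell import bot,hand,kinematics,get_obs,vision
import cv2,numpy as np
for n in ("top","side"):
    d=vision.read_camera(n); cv2.imwrite(f"pics/{n}0.png",d["frame"][:,:,::-1]); np.savez(f"pics/{n}0.npz",**d)
    print(n,d["intrinsics"].round(1).tolist(),d["view"].round(3).tolist())
o=get_obs();print(o["time_s"],o["position"],o["orientation"],o["wrist_force"],o["gripper_width"],bot.tcp_to_tips)
E
```

```text
pics
top [[459.0, 0.0, 327.0], [0.0, 459.0, 232.7], [0.0, 0.0, 1.0]] [[0.023, -1.0, 0.021, 0.07], [-0.995, -0.025, -0.092, 0.521], [0.092, -0.019, -0.996, 0.949], [0.0, 0.0, 0.0, 1.0]]
side [[511.0, 0.0, 338.4], [0.0, 511.0, 238.3], [0.0, 0.0, 1.0]] [[0.801, -0.598, 0.026, -0.345], [-0.302, -0.44, -0.846, 0.266], [0.517, 0.67, -0.533, 0.661], [0.0, 0.0, 0.0, 1.0]]
0.1 [0.24939997 0.57263147 0.24760421] [ 2.03943425e-01  9.78982463e-01 -6.29016275e-04 -1.40609892e-04] [-0.20839738  0.81748993  0.60178343] 0.08546666758093731 0.017
```

View pics/top0.png

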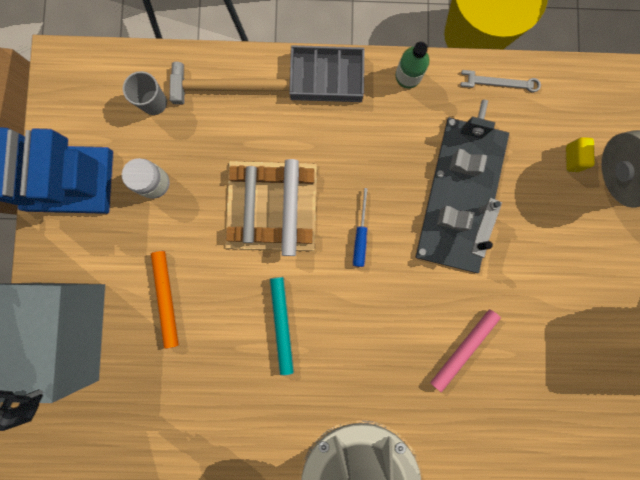

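View pics/side0.png

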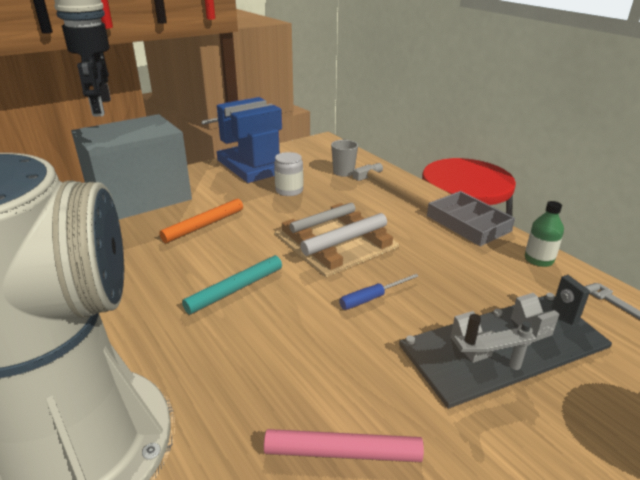

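Candidates: orange bar (165,300), turquoise (282,325), pink (466,350), short thin steel bar (250,205), and the long thick aluminium bar (290,207) in the rack, which is my choice. The fixture has its stop at (480,122), V-blocks at (470,162) and (457,218), pivot at (495,204) and knob at (485,245). Next I'll get coarse poses, then take wrist views.

```bash
cat > h.py <<'E'
import numpy as np,cv2
from scipy.spatial.transform import Rotation as R
def cast(d,uv,z):
    K=np.asarray(d["intrinsics"]);T=np.asarray(d["view"]);uv=np.atleast_2d(uv).astype(float)
    r=np.c_[uv,np.ones(len(uv))]@np.linalg.inv(K).T@T[:3,:3]   # rays in world
    c=-T[:3,:3].T@T[:3,3]
    return c+r*((z-c[2])/r[:,2])[:,None]
def proj(d,p):
    q=np.atleast_2d(p)@d["view"][:3,:3].T+d["view"][:3,3]; q=q@d["intrinsics"].T
    return q[:,:2]/q[:,2:]
def big(m,roi):
    x0,y0,x1,y1=roi; k=np.zeros_like(m);k[y0:y1,x0:x1]=m[y0:y1,x0:x1]
    c=max(cv2.findContours(k,cv2.RETR_EXTERNAL,cv2.CHAIN_APPROX_NONE)[0],key=cv2.contourArea)
    return c[:,0,:]
def rect(p):
    return cv2.minAreaRect(p[:,:2].astype(np.float32))
def down(yaw):  # tool down, tool y axis along world direction yaw
    y=np.array([np.cos(yaw),np.sin(yaw),0]);z=np.array([0,0,-1.]);x=np.cross(y,z)
    return R.from_matrix(np.c_[x,y,z]).as_quat()
def save(d,n,roi=None):
    cv2.imwrite(f"pics/{n}.png",d["frame"][:,:,::-1]); np.savez(f"pics/{n}.npz",**d)
E
python3 - <<'E'
from h import *
d=dict(np.load("pics/top0.npz"));hsv=cv2.cvtColor(d["frame"],cv2.COLOR_RGB2HSV)
for x,y in((290,207),(250,205),(470,240),(430,250),(495,140)):print(hsv[y,x])
bar=((hsv[...,1]<40)&(hsv[...,2]>110)).astype(np.uint8)
c=big(bar,(270,150,310,265));print(rect(c),rect(cast(d,c,.043)))
pl=((hsv[...,1]<70)&(hsv[...,2]<95)).astype(np.uint8)
c=big(pl,(405,110,520,285));print(rect(c),rect(cast(d,c,.012)),cv2.boxPoints(rect(cast(d,c,.012))))
print(cast(d,[[470,162],[457,217]],.057)) 
from workcell import get_obs,vision
w=vision.read_camera("wrist");o=get_obs()
cw=-w["view"][:3,:3].T@w["view"][:3,3];Rt=R.from_quat(o["orientation"]).as_matrix()
print("cam in tool",Rt.T@(cw-o["position"]),(Rt.T@w["view"][:3,:3].T).round(3),w["intrinsics"])
E
```

```text
[ 15   8 199]
[ 18  17 182]
[96 17 73]
[90 16 79]
[90 10 77]
((290.1844787597656, 207.0570831298828), (13.92420482635498, 96.1820297241211), 1.9414864778518677) ((0.5699561238288879, 0.16035741567611694), (0.02875947393476963, 0.20210425555706024), 89.88519287109375)
((465.9581604003906, 192.53956604003906), (69.9837646484375, 151.1361541748047), 12.925999641418457) ((0.6181853413581848, -0.21893760561943054), (0.1520078033208847, 0.3341290354728699), 77.35848999023438) [[ 0.43853724 -0.25653696]
 [ 0.7645665  -0.3296612 ]
 [ 0.79783344 -0.18133825]
 [ 0.4718042  -0.10821402]]
[[ 0.6715178  -0.21253515  0.057     ]
 [ 0.5550831  -0.18483571  0.057     ]]
cam in tool [ 0.0797258   0.00029444 -0.12527707] [[ 0.001 -0.952 -0.306]
 [ 1.     0.001  0.001]
 [-0.    -0.306  0.952]] [[424.60908093   0.         318.15945907]
 [  0.         424.60908093 241.62925983]
 [  0.           0.           1.        ]]
```

Run:
```python
from h import *
from workcell import bot,hand,get_obs,vision,kinematics
th=-0.22
for yaw in (np.pi/2,-np.pi/2):   # tool y across bar / fixture
    for p,a in (([.595,.16,.041],0),([.613,-.2,.25],th),([.613,-.2,.05],th)):
        print(yaw,kinematics.solve_ik(p,down(yaw+a)))
yaw=-np.pi/2   # tool x = y cross z
print(R.from_quat(down(yaw)).as_matrix().round(2).tolist(), R.from_quat(get_obs()["orientation"]).as_matrix().round(2).tolist())
```

```text
1.5707963267948966 [ 2.60258820e-01  5.93311446e-01  1.78734202e+00 -4.44089210e-16
  7.60939184e-01 -1.31053751e+00]
1.5707963267948966 [-3.17701266e-01  3.82004729e-01  1.58666416e+00 -4.44089210e-16
  1.17292376e+00 -1.66849759e+00]
1.5707963267948966 [-3.17701266e-01  6.13007094e-01  1.71786632e+00 -4.44089210e-16
  8.10719240e-01 -1.66849759e+00]
-1.5707963267948966 [ 2.60258820e-01  5.93311446e-01  1.78734202e+00 -4.44089210e-16
  7.60939184e-01  1.83105515e+00]
-1.5707963267948966 [-3.17701266e-01  3.82004729e-01  1.58666416e+00 -4.44089210e-16
  1.17292376e+00  1.47309506e+00]
-1.5707963267948966 [-3.17701266e-01  6.13007094e-01  1.71786632e+00 -4.44089210e-16
  8.10719240e-01  1.47309506e+00]
[[1.0, 0.0, 0.0], [0.0, -1.0, 0.0], [0.0, 0.0, -1.0]] [[-0.92, 0.4, -0.0], [0.4, 0.92, -0.0], [-0.0, -0.0, -1.0]]
```

Run:
```python
from h import *
from workcell import bot,hand,get_obs,vision,kinematics
th=-0.22; Y=np.pi/2
bot.reach([.575,-.195,.32],down(Y+th)); w=vision.read_camera("wrist"); save(w,"wf")
bot.reach([.56,.16,.22],down(Y)); b=vision.read_camera("wrist"); save(b,"wb")
print(get_obs()["time_s"])
```

```text
4.575
```

View pics/wf.png

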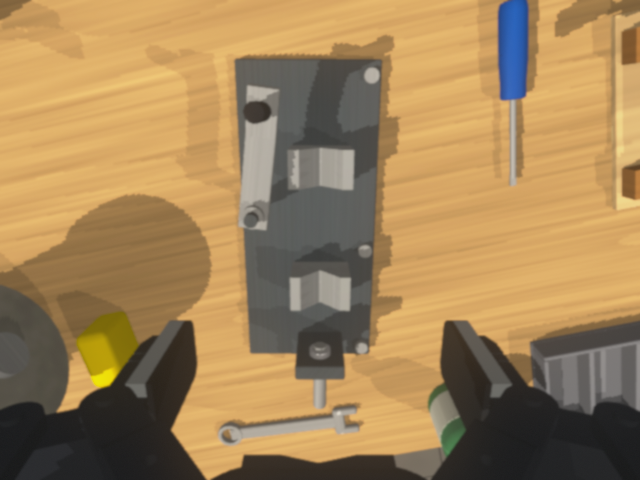

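View pics/wb.png

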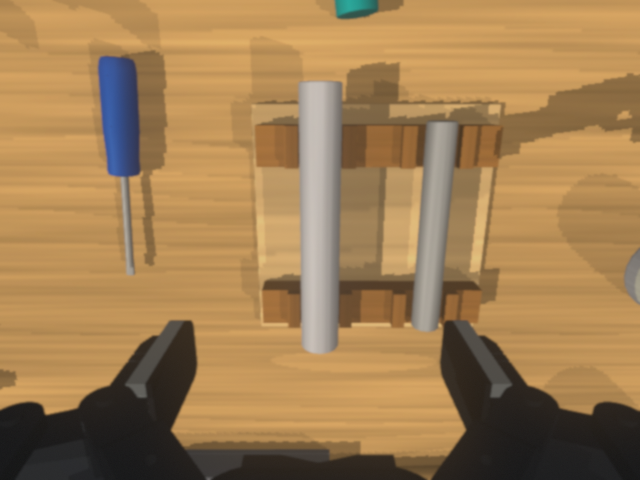

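Wrist picture of the fixture: plate corners at (236,59), (382,59), (251,352) and (372,355), V-blocks at (321,169) and (321,293), stop nose at (320,350), knob at (257,110) and pivot at (252,215). Wrist picture of the rack: the chosen bar runs (320,83)–(320,350), longer and thicker than the other at (437,225), so the choice is confirmed.

Run:
```python
from h import *
w=dict(np.load("pics/wf.npz"));b=dict(np.load("pics/wb.npz"))
hsv=cv2.cvtColor(b["frame"],cv2.COLOR_RGB2HSV)
m=((hsv[...,1]<40)&(hsv[...,2]>110)).astype(np.uint8)
c=big(m,(285,70,352,360));print("bar",rect(c),rect(cast(b,c,.043)))
px=np.array([[236,59],[382,59],[251,352],[371,355],[289,149],[354,149],[354,190],[289,190],[291,277],[350,276],[351,311],[291,310]],np.float32)
g=cv2.cvtColor(w["frame"],cv2.COLOR_RGB2GRAY)
px2=cv2.cornerSubPix(g,px.reshape(-1,1,2).copy(),(4,4),(-1,-1),(3,30,.01)).reshape(-1,2)
print(np.abs(px2-px).max(1).round(1))
f=np.array([[-160,-82],[-160,58],[160,-82],[160,58],[-80,-30],[-80,30],[-44,30],[-44,-30],[44,-30],[44,30],[80,30],[80,-30]])/1e3
z=[.012]*4+[.057]*8
W=np.array([cast(w,p,zz)[0,:2] for p,zz in zip(px,z)])
M,inl=cv2.estimateAffinePartial2D(f,W,ransacReprojThreshold=.004)
s=np.hypot(M[0,0],M[1,0]);th=np.arctan2(M[1,0],M[0,0]);print(s,th,M[:,2],inl.ravel())
fr=lambda p:(np.array([[np.cos(th),np.sin(th)],[-np.sin(th),np.cos(th)]])@(p-M[:,2]))
print(((W@M[:,:2]/s**2)-(M[:,2]@M[:,:2])/s**2-f).round(4)*1e3)
for n,p,zz in(("knobtop",(257,110),.13),("pivot",(251,213),.085),("nose",(320,350),.058)):print(n,fr(cast(w,p,zz)[0,:2]))
x0,y0,x1,y1=225,40,395,385
cv2.imwrite("pics/crop.png",cv2.resize(w["frame"][325:415,280:370,::-1],None,fx=6,fy=6,interpolation=cv2.INTER_CUBIC))
```

```text
bar ((319.4999694824219, 216.99996948242188), (269.99993896484375, 40.99999237060547), 90.0) ((0.5700936913490295, 0.16115443408489227), (0.02842266485095024, 0.2069368213415146), 89.9679183959961)
[1.4 0.8 1.  0.  2.  0.6 1.5 1.1 1.7 1.6 1.9 0.8]
0.9916584963085513 -0.22083816959735636 [ 0.61320892 -0.19886453] [1 1 1 0 1 1 1 1 1 1 1 1]
[[-0.1  0.7]
 [-0.5 -0.7]
 [-1.2  0.4]
 [ 2.6  2.1]
 [-0.7  0.5]
 [-0.9 -0.7]
 [ 0.6  0.4]
 [ 0.8 -0.2]
 [ 0.3  0.2]
 [-0.9 -1.1]
 [ 1.7  0.9]
 [ 0.7 -0.4]]
knobtop [-0.11423133 -0.0466212 ]
pivot [-0.02787865 -0.06155775]
nose [ 0.12574185 -0.00060422]
```

View pics/crop.png

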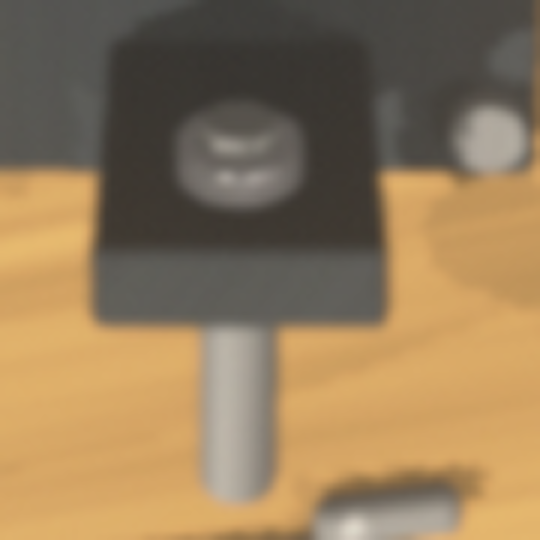

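The nose protrudes slightly, with its face near fixture x ≈ 0.12. The fixture pose fits to about 1 mm, and the strap starts at about 0.14 rad. Next: grasp and lay the bar.

```bash
cat >> h.py <<'E'
TH=-0.2208; O=np.array([.6132,-.1989])
def fx(x,y,z):
    c,s=np.cos(TH),np.sin(TH); return [O[0]+c*x-s*y,O[1]+s*x+c*y,z]
E
python3 - <<'E'
from h import *
from workcell import bot,hand,get_obs,vision,kinematics
Y=np.pi/2
F=lambda:np.array(get_obs()["wrist_force"]).round(2)
bot.reach([.595,.1608,.13],down(Y)); bot.servo_line([.595,.1608,.041],velocity=.1); print(F())
hand.move_gripper(0.0,40); o=get_obs(); print(o["gripper_width"],o["grip_force"],F())
bot.servo_line([.595,.1608,.16],velocity=.12); print(F(),get_obs()["gripper_width"])
bot.reach(fx(.013,0,.16),down(Y+TH)); save(vision.read_camera("wrist"),"carry"); print(F(),get_obs()["time_s"])
E
```

```text
[-0.5   0.14 -0.09]
0.02862924509372708 39.265193939208984 [-0.62 -0.73  5.63]
[-0.28 -0.08 -4.26] 0.028620143752176048
[-0.44 -0.71 -3.52] 9.2083
```

View pics/carry.png

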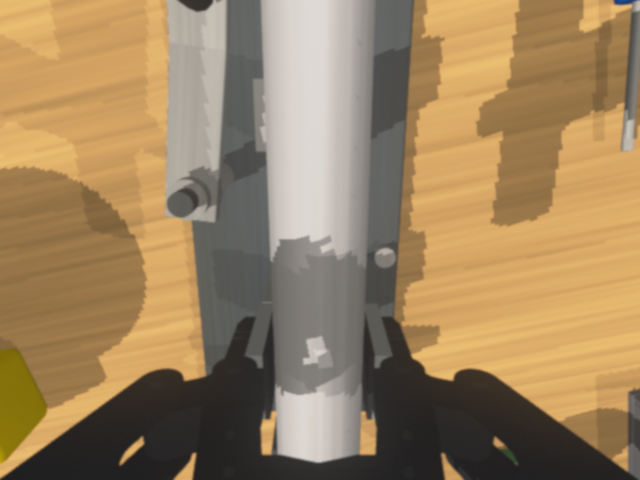

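The bar is held square between the pads: it fills columns 262–378 in the near part and is centred at column 318. The strap is clear on the left at (195,110). Lowering now.

Run:
```python
from h import *
from workcell import bot,hand,get_obs,vision,kinematics
F=lambda:np.array(get_obs()["wrist_force"]).round(2)
bot.servo_line(fx(.013,0,.066),velocity=.1); print(F())
for z in (.062,.060,.0585,.0575,.057):
    bot.servo_line(fx(.013,0,z),velocity=.02); f=F(); print(z,f,np.round(get_obs()["position"][2],4))
    if f[2]>3: break
hand.move_gripper(.055,20); print(F())
bot.servo_line(fx(.013,0,.15),velocity=.12)
bot.reach(fx(-.06,0,.30),down(np.pi/2+TH)); save(vision.read_camera("wrist"),"laid"); print(get_obs()["time_s"])
```

```text
[ 0.16  0.24 -3.98]
0.062 [ 0.03  0.25 -4.01] 0.0621
0.06 [-0.4  -0.03 -3.44] 0.0598
0.0585 [-0.25 -1.52 -3.77] 0.0586
0.0575 [-1.46 -4.76  2.81] 0.058
0.057 [-1.94 -5.65  5.39] 0.0578
[-0.13 -0.96 -0.04]
13.7083
```

View pics/laid.png

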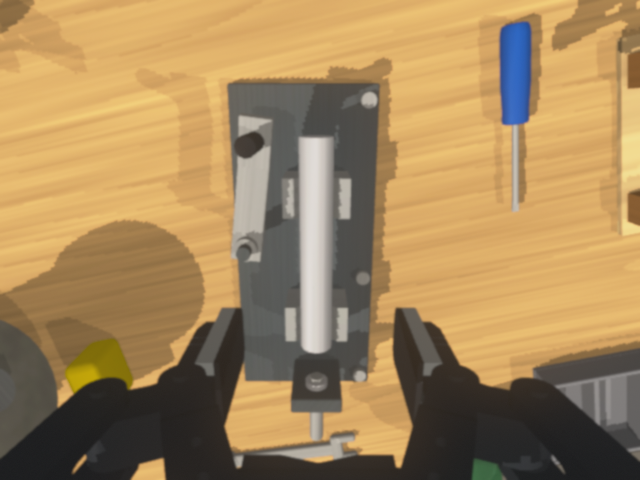

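The bar lies in both Vs. Its rear end is at (317,137), its front end at (317,352), and the strap is clear. Now I'll push its rear end with closed fingertips, in small steps, watching the force.

Run:
```python
from h import *
from workcell import bot,hand,get_obs,vision,kinematics
d=dict(np.load("pics/laid.npz"));hsv=cv2.cvtColor(d["frame"],cv2.COLOR_RGB2HSV)
m=((hsv[...,1]<40)&(hsv[...,2]>150)).astype(np.uint8)
c=cast(d,big(m,(299,125,333,356)),.058)[:,:2]-O
A=np.array([[np.cos(TH),-np.sin(TH)],[np.sin(TH),np.cos(TH)]]);q=c@A
print("bar in fixture",q.min(0),q.max(0),rect(q))
ax=A[:,0]
def F(n=4):
    s=[]
    for _ in range(n): bot.dwell(.01); s.append(get_obs()["wrist_force"])
    return np.mean(s,0)
ori=down(np.pi/2+TH); y=.005
hand.move_gripper(0,20)
bot.reach(fx(-.150,y,.16),ori); bot.servo_line(fx(-.150,y,.08),velocity=.1)
f0=F(10); print("zero",f0, get_obs()["time_s"])
x=-.150; log=[]
while x<-.06:
    x+=.0005; bot.servo_line(fx(x,y,.08),velocity=.03)
    f=F()-f0; a=-f[:2]@ax; log.append((round(x*1e3,1),round(a,2)))
    if a>1.2 and len(log)>1: break
print(log[::6],log[-4:],(F(10)-f0).round(2),get_obs()["time_s"])
```

```text
bar in fixture [-0.11447431 -0.01579611] [0.09221245 0.01100738] ((-0.011125408113002777, -0.002948642708361149), (0.0265950970351696, 0.20675069093704224), 89.53387451171875)
zero [ 0.22751593  0.12195188 -0.09819751] 16.0167
[(-149.5, np.float64(0.37)), (-146.5, np.float64(0.68)), (-143.5, np.float64(0.4)), (-140.5, np.float64(0.47)), (-137.5, np.float64(0.52)), (-134.5, np.float64(0.55)), (-131.5, np.float64(0.27)), (-128.5, np.float64(0.21)), (-125.5, np.float64(0.02))] [(-126.5, np.float64(0.44)), (-126.0, np.float64(0.14)), (-125.5, np.float64(0.02)), (-125.0, np.float64(1.22))] [-1.35 -0.15  0.48] 30.2667
```

Run:
```python
from h import *
from workcell import bot,get_obs
ax=np.array([np.cos(TH),np.sin(TH)]); f0=np.array([.2275,.122]); y=.005
def a(n=3):
    s=[]
    for _ in range(n): bot.dwell(.01); s.append(get_obs()["wrist_force"][:2])
    return -(np.mean(s,0)-f0)@ax
x=-.125; log=[]; stop=False
while x<-.085:
    st=.003 if x<-.1085 else .0005
    x+=st; bot.servo_line(fx(x,y,.08),velocity=.03)
    v=a(); log.append((round(x*1e3,1),round(float(v),2)))
    base=np.median([l[1] for l in log])
    if v>max(base,.5)+1.2:
        v=a(10); log.append(("chk",round(float(v),2)))
        if v>base+1.2: break
for _ in range(12):   # finer, until firmly bearing
    v=a(8)
    if v>base+2.6: break
    x+=.00015; bot.servo_line(fx(x,y,.08),velocity=.02); log.append((round(x*1e3,2),round(float(v),2)))
bot.dwell(.25)
print(log,base,a(10),get_obs()["time_s"],get_obs()["position"])
```

```text
[(-122.0, 0.23), (-119.0, 0.69), (-116.0, 0.33), (-113.0, 0.67), (-110.0, 0.19), (-107.0, 0.48), (-106.5, 1.18), (-106.0, 1.95), ('chk', 2.25), (-105.85, 2.24), (-105.7, 1.83), (-105.55, 1.66), (-105.4, 1.97), (-105.25, 1.73), (-105.1, 1.63), (-104.95, 1.56), (-104.8, 1.84), (-104.65, 1.71), (-104.5, 1.79), (-104.35, 1.68), (-104.2, 1.82)] 0.575 1.5507584904631577 36.6833 [ 0.51262851 -0.17118175  0.07998975]
```

Run:
```python
from h import *
from workcell import vision
t=vision.read_camera("top");save(t,"t1"); s=vision.read_camera("side");save(s,"s1")
a=cv2.resize(t["frame"][100:290,400:530],None,fx=3,fy=3,interpolation=cv2.INTER_CUBIC)
b=cv2.resize(s["frame"][260:400,410:610],None,fx=2,fy=2,interpolation=cv2.INTER_CUBIC)
im=np.zeros((570,790,3),np.uint8);im[:570,:390]=a;im[:280,390:790]=b
w=vision.read_camera("wrist");save(w,"w1");im[280:570,390:777]=cv2.resize(w["frame"],(387,290))
cv2.imwrite("pics/mix1.png",im[:,:,::-1])
print(proj(t,[fx(x,0,.058) for x in(-.112,-.09,-.08,.1,.12)]).round(0).tolist())
```

```text
[[452.0, 242.0], [454.0, 231.0], [456.0, 227.0], [474.0, 144.0], [476.0, 135.0]]
```

View pics/mix1.png

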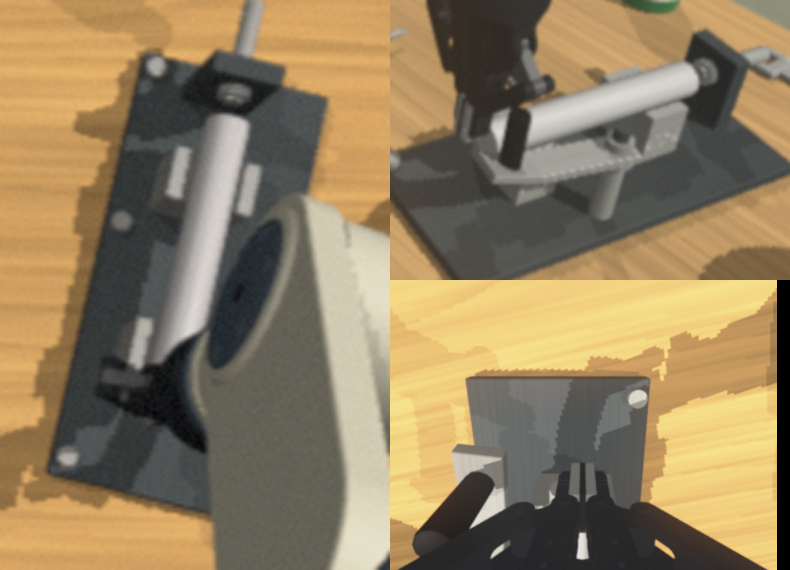

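The bar's front end is at about (475,139), or fixture x ≈ 0.109. The nose is at about (478,131), so there is still a gap. The 1.7 N was only sliding friction, so I'll keep pushing with that as the base.

Run:
```python
from h import *
from workcell import bot,get_obs
ax=np.array([np.cos(TH),np.sin(TH)]); f0=np.array([.2275,.122]); y=.005
def a(n=3):
    s=[]
    for _ in range(n): bot.dwell(.01); s.append(get_obs()["wrist_force"][:2])
    return -(np.mean(s,0)-f0)@ax
x=-.1042; log=[]
while x<-.084:
    x+=.0004 if x>-.1005 else .0007
    bot.servo_line(fx(x,y,.08),velocity=.03); v=a(); log.append((round(x*1e3,1),round(float(v),2)))
    if v>2.8 and (v:=a(8))>2.8: break
n=0
while n<10:
    v=a(8); log.append(round(float(v),2))
    if v>4.5: break
    x+=.0001; n+=1; bot.servo_line(fx(x,y,.08),velocity=.02)
bot.dwell(.15)
print(log,x,a(10),get_obs()["time_s"])
```

```text
[(-103.5, 1.4), (-102.8, 1.59), (-102.1, 1.4), (-101.4, 1.28), (-100.7, 1.35), (-100.0, 1.23), (-99.6, 1.98), (-99.2, 1.59), (-98.8, 1.23), (-98.4, 1.76), (-98.0, 2.18), (-97.6, 1.6), (-97.2, 1.4), (-96.8, 1.6), (-96.4, 1.4), (-96.0, 1.85), (-95.6, 1.47), (-95.2, 2.4), (-94.8, 1.39), (-94.4, 1.57), (-94.0, 1.26), (-93.6, 1.73), (-93.2, 1.51), (-92.8, 1.61), (-92.4, 1.76), (-92.0, 1.7), (-91.6, 1.6), (-91.2, 1.18), (-90.8, 1.72), (-90.4, 1.61), (-90.0, 3.97), 3.64, 5.38] -0.08990000000000002 5.297928457827177 46.0417
```

The end bears on the nose: force rose from 1.6 N to 5.3 N, so about 3.7 N at the stop, held. Now I'll swing the strap with the knob caged between the fingers.

Run:
```python
from h import *
from workcell import bot,hand,get_obs,vision
y=.005
bot.servo_line(fx(-.097,y,.08),velocity=.04); bot.servo_line(fx(-.11,y+.01,.18),velocity=.15)
def K(a,z): return fx(-.024-.09*np.cos(a),-.06+.09*np.sin(a),z), down(np.pi/2-a+TH)
a=.14
hand.move_gripper(.05,20)
bot.reach(*K(a,.18)); bot.servo_line(K(a,.114)[0],velocity=.1)
hand.move_gripper(.021,20); print(get_obs()["gripper_width"],get_obs()["wrist_force"],get_obs()["time_s"])
for a in np.arange(.28,.71,.14):
    p,o=K(a,.114); bot.servo_line(p,o,velocity=.1)
o=get_obs(); print(o["wrist_force"],o["time_s"]); save(vision.read_camera("wrist"),"sw"); save(vision.read_camera("side"),"sws")
im=cv2.resize(np.hstack([cv2.imread("pics/sw.png"),cv2.imread("pics/sws.png")]),(800,300));cv2.imwrite("pics/mix2.png",im)
```

```text
0.020700405165790036 [0.6769216  0.26243595 0.44840448] 49.2833
[ 0.60754823 -0.06364255 -0.54193271] 50.45
```

View pics/mix2.png

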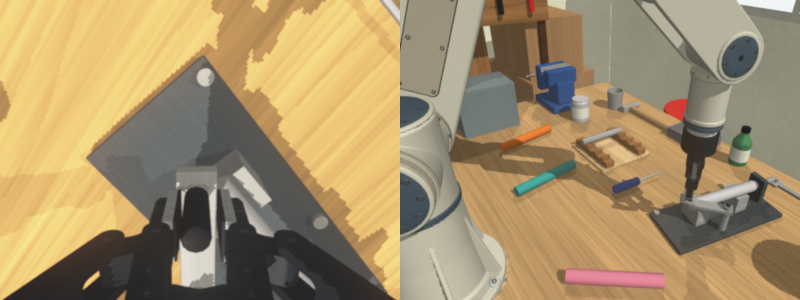

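The knob is caged between the fingers at about (196,220) in the left half, and the strap turns along with the tool. Continuing over the bar, rising as it goes.

Run:
```python
from h import *
from workcell import bot,hand,get_obs,vision
def K(a,z): return fx(-.024-.09*np.cos(a),-.06+.09*np.sin(a),z), down(np.pi/2-a+TH)
for a in np.r_[np.arange(.80,1.59,.1),1.62]:
    p,o=K(a,.114+.006*np.clip((a-.7)/.5,0,1)); bot.servo_line(p,o,velocity=.06)
    f=np.array(get_obs()["wrist_force"]); print(round(a,2),f.round(1))
    if np.abs(f).max()>22: print("high");break
bot.dwell(.3); print(get_obs()["time_s"])
p,o=K(a-.025,.12); bot.servo_line(p,o,velocity=.05); print(get_obs()["wrist_force"])
hand.move_gripper(.05,20)
bot.servo_line(p[:2]+[.2],velocity=.12)
bot.reach(fx(-.11,.03,.30),down(np.pi/2+TH)); w=vision.read_camera("wrist");save(w,"end"); print(get_obs()["time_s"])
```

```text
0.8 [-0.2 -0.1  0.1]
0.9 [-0.2  0.4  0.5]
1.0 [-0.2  0.3  0.2]
1.1 [-0.2 -0.1 -0.6]
1.2 [-0.9 -0.3  0.8]
1.3 [-0.9 -0.2  0.2]
1.4 [0.3 0.1 0.1]
1.5 [-0.5  0.5 -0. ]
1.62 [ 0.4  0.9 -0.1]
53.5833
[-0.19217712  1.0845046  -0.32413891]
56.5167
```

View pics/end.png

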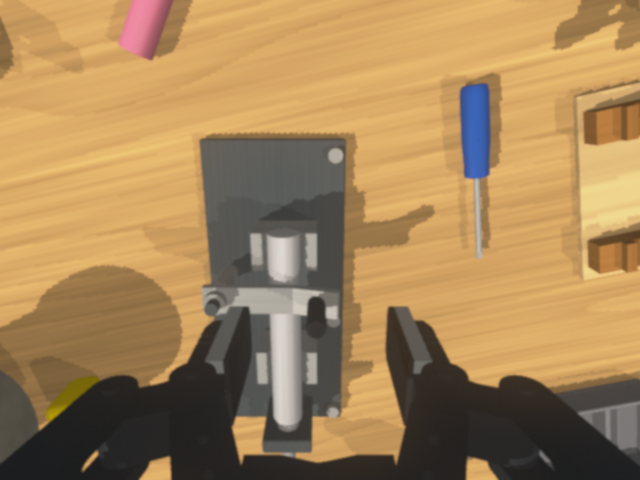

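The final picture shows the strap from the pivot at (213,300) square across the bar to the knob at (316,315). The bar's rear end is at (284,232) and its front end (287,430) is at the stop. A quick numeric check before handing in.

Run:
```python
from h import *
d=dict(np.load("pics/end.npz"))
A=np.array([[np.cos(TH),-np.sin(TH)],[np.sin(TH),np.cos(TH)]])
for n,p,z in(("rear top",(284,230),.071),("front top",(288,425),.073),("pivot",(211,298),.088),("knobtop",(316,303),.133)):
    print(n,((cast(d,p,z)[0,:2]-O)@A*1e3).round(1))
cv2.imwrite("pics/endc.png",cv2.resize(d["frame"][215:460,190:365,::-1],None,fx=2.4,fy=2.4,interpolation=cv2.INTER_CUBIC))
```

```text
rear top [-86.6   1.2]
front top [118.    0.4]
pivot [-29.9 -62.4]
knobtop [-47.1  29.2]
```

View pics/endc.png

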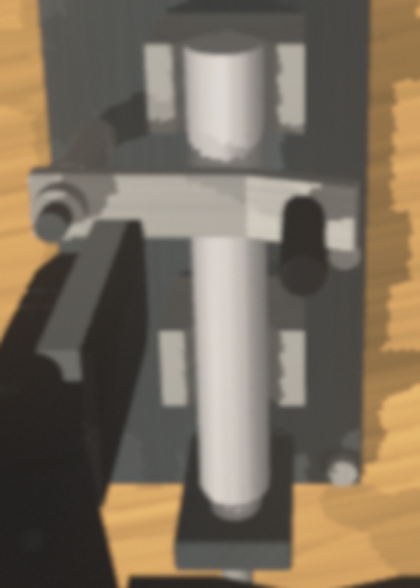

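```bash
python3 -c "
from workcell import hand_in
print(hand_in())"
```

```text
the job is handed in; nothing more can be done
None
```

The bar lies in both Vs with its end against the stop nose (about 3.7 N when last pushed), the strap lies square across it, and the job is handed in at about 57 s; the verdict was not shown, and the strap's press-down force was judged only from the pictures.

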